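# Unclamp a glued watch and put the fixture's stack away

## Task

The crystal glue on the watch has set: throw the toggle clamp's handle all the way back, then take the stack apart from the top down, one piece at a time. Lay the press die, the support die and the riser disc each flat in the recess of the die block of its size (small, medium, large), and set the watch gently, face up, in the middle of the casing cushion; leave the clamp open.

Things in the scene. Friction and masses are not known exactly. Their poses are not given: they have to be found in the camera images.
- press_die: the press die, top of the stack: a plain white nylon cylinder, 34 mm across and 18 mm high, about 20 g, the smallest of the three discs; origin at the centre of its underside, z up along its axis. At the start its underside is 56 mm above the bench and the clamp's rubber foot presses on its top.
- watch: watch head under the press die, no strap: round steel case 42 mm across, 12 mm thick, white dial on top, about 75 g; origin at the centre of the case back, z up through the dial. Solid lug pieces, 1.5 to 8.5 mm above its back, stand out along its +x and -x: 50 mm over their flat ends, each 28 mm wide (hold it there). Its x axis starts within 20 deg of square to the line stack-clamp, back at z 44 mm
- support_die: the support die under the watch: a white nylon cylinder 48 mm across and 16 mm high, about 35 g; origin at the centre of its underside, z up along its axis. Underside 28 mm above the bench at the start.
- riser_disc: the riser disc at the bottom of the stack: a bare aluminium disc 62 mm across and 16 mm high, about 130 g, the largest; origin at the centre of its underside, z up along its axis. It stands loose on the fixture's flat base plate (top 12 mm above the bench). The pieces of the stack simply lie on one another, up to 3 mm off centre.
- block_small: small die block, fixed to the bench: a square beech block 64 mm wide and 14 mm high with a round flat-bottomed recess 50 mm across and 4 mm deep in its top (recess floor 10 mm above the bench); origin at the centre of its underside. Home of the press die.
- block_medium: medium die block, the same but 78 mm wide with a recess 64 mm across (4 mm deep, floor 10 mm above the bench); origin at the centre of its underside. Home of the support die.
- block_large: large die block, the same but 92 mm wide with a recess 78 mm across (4 mm deep, floor 10 mm above the bench); origin at the centre of its underside. Home of the riser disc.
- cushion: the casing cushion, fixed to the bench: a round, firm, dark pad 84 mm across and 14 mm high with a flat top; origin at the centre of its underside. Home of the watch.
- clamp_handle (a joint): turn of the clamp handle in rad: 0 = clamped (upright), 0.95 = fully open (leaning back 54 deg, at its stop). Dead centre at about 0.15, passed with 2 to 5 N at the grip; then the arm lifts easily (stiff pivots: the handle stays where it is left). When open the arm stands beside the stack, tip 185 mm above the bench, the whole clamp over 60 mm from the stack's axis.
- handle_grip (a point): point on the axis of the red grip (16 mm thick, from 59 mm below to 17 mm above this point) of the toggle clamp that holds the stack down. The upright handle turns about a level axis 95 mm below this point, 104 mm from the stack's axis, and swings straight away from the stack, in the upright plane through both. Fixed fixture: base plate 195 x 90 x 12 mm, clamp on a 46 mm wide block
Not all that is in view belongs to the job. Leave any blue or red look-alike of the riser_disc alone.

How it is judged:
By the outcome, as a careful person would: the job done as asked, in the order asked, and still so for the second after the job is handed in, with the robot touching nothing.
It also fails if it takes over 144 s, if anything falls off the work surface, if the arm or the gripper's body presses on something with over 40 N, if the wrist force passes 120 N, or if a joint passes its speed limit or range.

## Robot

A 6-joint arm with a two-finger parallel gripper is mounted at the origin on the work surface. World frame = base frame: x ahead of the robot, y to its left, z up, the work surface at z = 0. Lengths are in mm, angles in rad, forces in N, time in s.
With the tool pointing down it reaches from about 275 to 1000 mm from the base axis. Payload 8.4 kg.
Tool frame: the origin (TCP) lies midway between the tips of the shut fingers; the grasp point (between the pads) lies 19 mm behind it; z points along the fingers, y is the line along which they close (so a half turn about z gives the same grasp; the last joint's range is limited). The gripper opens to 85 mm and grips with 20 to 120 N. Pads are 22 mm wide; open, the fingers measure 114 mm over their backs; the gripper's body (76 mm by 85 mm) begins 54 mm behind the grasp point. The pads swing forward as they close: fully open they stand 13 mm farther back than shut.
Start: joints at [1.173, 0.353, 1.633, -0, 1.155, -0.002], TCP at [240.965, 576.683, 231.281] pointing down, gripper open.
Joint ranges: [-2.63, 2.63], [-0.92, 2.1], [0.06, 2.66], [-1.3, 4.44], [0, 2.69], [-3.02, 3.02]. Speed limits (rad/s): [2.22, 2.22, 2.79, 3.14, 3.14, 3.14].

## Interface

Orientations are given as [roll, pitch, yaw] about the fixed x, y, z axes, in that order (R = Rz(yaw) Ry(pitch) Rx(roll)).
In Python, from rig import r gives the robot as it stands.
- The arm moves only by the shell command python3 -m inch 'ROWS' [OPENING] [FORCE]. ROWS is JSON, a list that holds one entry, the list of rows, each a list of 6 numbers: the shift along the tool's x, y, z scaled (see below), then the turn, a rotation vector about the tool's x, y, z scaled (see below). In form: [[[tx, ty, tz, wx, wy, wz], ...]]. A call has 1 to 8 rows; each row is the pose to reach, as a shift and turn from the pose commanded when the call began, along the tool's axes at that moment, turning the shorter way round; what a row does not reach only later rows make up. The controller multiplies each number of a shift by 20 cm and each number of a turn by pi rad. A row lasts 1/12 s, in which the tool goes at most 41.7 mm and 7.16 degrees, less where a joint would pass 70% of its speed; a pose out of reach is approached as far as the arm can. A call with a number of a shift or a turn outside -1 to 1 is refused whole. A call with a gripper value outside its range is refused whole. OPENING is the gripper's target within -1 to 1 (fully open at 1, half-way at 0, shut at -1), set as the call begins (- or left out, the last holds). The fingers move at their own pace and stop on an object; FORCE is the grip in N (left out, the last holds). Time passes only in rows, so rows that repeat a pose let the fingers close. It gives the time, the measured TCP pose, the force, the opening and the grip force at its end, in the units of the state.
- r.sense(): the state, without advancing time (a new reading comes with each control period).
- r.grab_frame(name): name is "scene" or "side" or "wrist"; returns the picture (384x512x3 uint8, red, green, blue); there is no depth.
- r.camera_info(name): a dict with "K" (3x3 intrinsics, pixels), "distortion" ([k1, k2, p1, p2, k3] as OpenCV has them; the pictures are not rectified), "rvec" (rotation vector, rad) and "tvec" (3), from world to camera coordinates, as OpenCV has them; the wrist camera has in their place "mount" (4x4, takes a point from camera to tool coordinates, whose origin is the TCP and whose axes are the flange's). Camera axes: x right, y down, z forward; pixel columns grow to the right and rows downward; lengths in mm; the calibration is good to about 2 mm. A picture is of the moment at which its call begins: read the wrist's pose just before it. camera_info takes no time and is no camera call.
- r.sign_off(): hands the job in; it is judged then, once.
The state is a dict: "clock": time; "qpos": joint angles; "qvel": joint speeds; "joint_efforts": joint torques, N m; "eef_pos": TCP position; "tcp_rot": TCP orientation; "contact_force": force on the tool from outside, world axes, zero at the start; "wrist_torque": the same for the moment, N m; "opening": opening from 0.0 (shut) to 1.0 (fully open); "grasp_force": force on a finger pad.
Only numpy, scipy, OpenCV 4.12 (cv2) and the standard library are available. Lean on these libraries where they do the work, as an engineer would, in place of code of your own. Each camera call takes 0.05 s, during which the arm holds its last target. There are 200 camera calls.

## Working session

There is one attempt and no reset: what is moved stays moved. The work goes in short steps, Python scripts to look and compute and a shell command to move; the robot and the scene stay as the last step left them, time stands still between calls to the robot, and variables do not carry over. Pictures are saved under pics/ and viewed, at most 14 in all, crops included, and the job is handed in when it is done.

```bash
ls; mkdir -p pics; python3 - <<'E'
from rig import r
import cv2,numpy as np
s=r.sense();print({k:np.round(v,3).tolist() for k,v in s.items()})
for n in("scene","side","wrist"):
    cv2.imwrite(f"pics/{n}0.png",r.grab_frame(n)[:,:,::-1])
    print(n,r.camera_info(n))
E
```

```text
pics
{'clock': 0.0, 'qpos': [1.173, 0.354, 1.634, -0.0, 1.155, -0.002], 'qvel': [0.001, 0.0, -0.0, 0.001, -0.002, -0.001], 'joint_efforts': [0.002, -60.524, -34.208, 0.0, 0.009, -0.0], 'eef_pos': [240.771, 576.204, 230.529], 'tcp_rot': [-3.14, 0.0, 2.746], 'contact_force': [0.747, -1.019, -0.187], 'wrist_torque': [0.002, 0.005, 0.043], 'grasp_force': 0.0, 'opening': 1.001}
scene {'K': array([[374.35451202,   0.        , 258.2607658 ],
       [  0.        , 374.35451202, 186.70896731],
       [  0.        ,   0.        ,   1.        ]]), 'distortion': array([0.00048185, 0.        , 0.        , 0.        , 0.        ]), 'rvec': array([ 1.78621784,  2.00151827, -0.58546566]), 'tvec': array([  37.73441931, -298.20736015, 1345.48810884])}
side {'K': array([[480.6839154 ,   0.        , 249.71079224],
       [  0.        , 480.6839154 , 188.65272663],
       [  0.        ,   0.        ,   1.        ]]), 'distortion': array([-0.01128188,  0.        ,  0.        ,  0.        ,  0.        ]), 'rvec': array([ 1.91442497, -0.87724721,  0.50202627]), 'tvec': array([-337.68347769,  307.51103966,  941.65303546])}
wrist {'K': array([[307.31413021,   0.        , 254.37841252],
       [  0.        , 307.31413021, 196.2574824 ],
       [  0.        ,   0.        ,   1.        ]]), 'distortion': array([-0.00388658,  0.        ,  0.        ,  0.        ,  0.        ]), 'mount': array([[-4.69326759e-04, -9.50961341e-01, -3.09309405e-01,
         7.97373698e+01],
       [ 9.99999822e-01, -3.32084773e-04, -4.96353787e-04,
         8.98758354e-01],
       [ 3.69296320e-04, -3.09309583e-01,  9.50961327e-01,
        -1.44000061e+02],
       [ 0.00000000e+00,  0.00000000e+00,  0.00000000e+00,
         1.00000000e+00]])}
```

View pics/scene0.png

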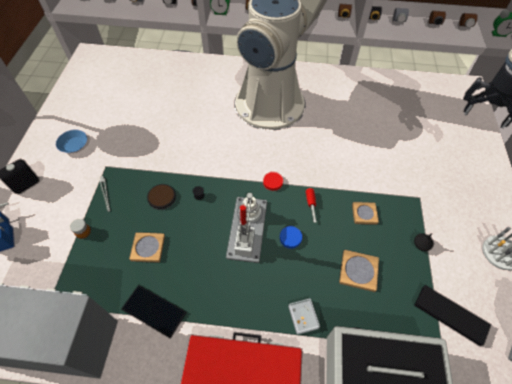

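View pics/side0.png

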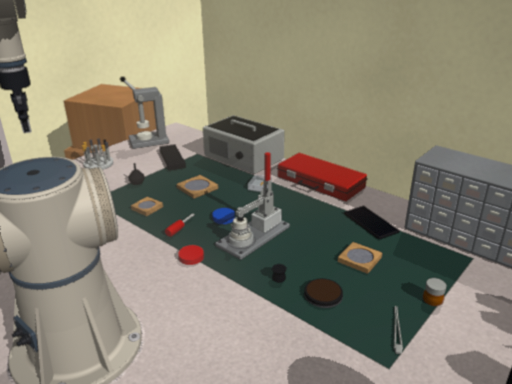

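View pics/wrist0.png

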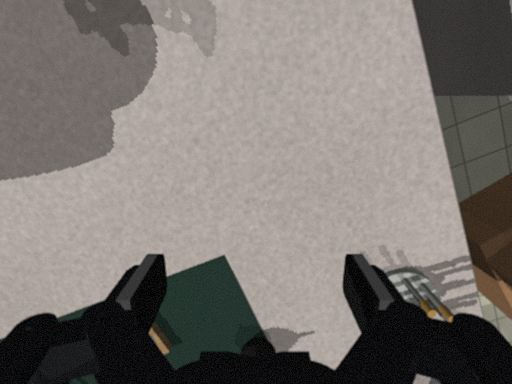

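The scene view shows the clamp at (247,228), with its red handle at (243,213) and the stack at its robot end, about (252,205). The blocks are at (365,212), (147,247) and (360,270), and the brown cushion is at (161,196). The side view agrees, with the handle at (267,165) and the stack at (240,235). The wrist view shows only bare bench.

```bash
cat > h.py <<'E'
import cv2,numpy as np
from rig import r
from scipy.spatial.transform import Rotation as Ro
def cam(n,pose=None):
    c=r.camera_info(n);K=c["K"];d=c["distortion"]
    if n=="wrist":
        s=pose; T=np.eye(4);T[:3,:3]=Ro.from_euler("xyz",s["tcp_rot"]).as_matrix();T[:3,3]=s["eef_pos"]
        M=T@np.array(c["mount"]);R=M[:3,:3].T;return K,d,R,M[:3,3]
    R=cv2.Rodrigues(np.array(c["rvec"]))[0];return K,d,R,-R.T@np.array(c["tvec"])
def ray(C,p):
    K,d,R,o=C;u=cv2.undistortPoints(np.array(p,float).reshape(-1,1,2),K,d).reshape(-1,2)
    v=np.c_[u,np.ones(len(u))]@R;return o,v/np.linalg.norm(v,axis=1)[:,None]
def plane(C,p,z):
    o,v=ray(C,p);return (o+v*((z-o[2])/v[:,2])[:,None])
def proj(C,X):
    K,d,R,o=C;X=np.array(X,float).reshape(-1,3)
    return cv2.projectPoints(X,cv2.Rodrigues(R)[0],-R@o,K,d)[0].reshape(-1,2)
def tri(C1,p1,C2,p2):
    o1,v1=ray(C1,p1);o2,v2=ray(C2,p2);v1=v1[0];v2=v2[0]
    A=np.c_[v1,-v2];t=np.linalg.lstsq(A,o2-o1,rcond=None)[0]
    a=o1+v1*t[0];b=o2+v2*t[1];return (a+b)/2,np.linalg.norm(a-b)
def snap(n,f):
    s=r.sense();im=r.grab_frame(n);cv2.imwrite(f"pics/{f}.png",im[:,:,::-1]);return im,cam(n,s),s
def blobs(m,amin=20):
    n,l,st,c=cv2.connectedComponentsWithStats(m.astype(np.uint8));return [(st[i].tolist(),c[i].round(1).tolist()) for i in range(1,n) if st[i,4]>=amin]
E
python3 - <<'E'
from h import *
np.set_printoptions(suppress=True,precision=1)
im={n:cv2.imread(f"pics/{n}0.png") for n in("scene","side")}
for n,lo in(("scene",(60,170)),("side",(30,130))):
    hsv=cv2.cvtColor(im[n],cv2.COLOR_BGR2HSV);C=cam(n);print(n,C[3])
    org=cv2.inRange(hsv,(8,80,90),(22,255,255))
    org[:150]=0
    for st,c in blobs(org,60):
        m=np.zeros_like(org);m[st[1]:st[1]+st[3],st[0]:st[0]+st[2]]=org[st[1]:st[1]+st[3],st[0]:st[0]+st[2]]
        h=cv2.convexHull(cv2.findNonZero(m));q=cv2.approxPolyDP(h,4,True)
        print("org",st,plane(C,q.reshape(-1,2),14)[:,:2].tolist().__repr__()[:300], "bbox ctr",plane(C,[[st[0]+st[2]/2,st[1]+st[3]/2]],14))
    red=cv2.inRange(hsv,(0,150,80),(6,255,255))|cv2.inRange(hsv,(174,150,80),(180,255,255))
    print([b for b in blobs(red,15)])
cv2.imwrite("pics/crop1.png",np.hstack([cv2.resize(im["scene"][175:275,200:300],(400,400),interpolation=cv2.INTER_CUBIC),cv2.resize(im["side"][150:250,215:315],(400,400),interpolation=cv2.INTER_CUBIC)]))
E
```

```text
scene [988.4  56.6 959.4]
org [352, 202, 27, 22, 332] [[444.806691009068, 355.93125398189375], [455.7942718581768, 290.0720781070394], [389.12105186171436, 286.35042393850813], [385.27187279892314, 348.12647718052176]] bbox ctr [[422.5 321.4  14. ]]
org [129, 232, 36, 30, 481] [[558.9931608328511, -240.08468821261292], [635.5664701117748, -237.09698080741381], [636.131404903899, -315.9423159628252], [562.3064350243347, -321.3942840150686]] bbox ctr [[ 599.6 -277.    14. ]]
org [339, 250, 40, 42, 665] [[559.2406166615142, 348.42718369816237], [648.5881141920738, 337.47285019443063], [640.6087412276465, 245.4343398054529], [546.4024437111669, 257.3008109349299]] bbox ctr [[602.1 295.8  14. ]]
[([263, 172, 20, 19, 286], [272.7, 181.0]), ([306, 188, 10, 18, 143], [310.4, 196.5]), ([240, 205, 6, 20, 92], [242.8, 213.9]), ([181, 335, 121, 49, 4896], [239.8, 362.4])]
side [-281.7 -712.3  713.1]
org [64, 150, 22, 9, 128] [[520.8538647430242, 807.1564381515178], [459.4924125013748, 772.5551301605959], [457.35187479977606, 842.942376616029]] bbox ctr [[475.7 799.7  14. ]]
org [177, 175, 41, 23
[... 313 characters left out ...]
383.5459541414565, 343.86735230665965], [442.85770892542325, 355.284502614025]] bbox ctr [[411.6 305.8  14. ]]
org [338, 242, 44, 31, 469] [[641.9374499070492, -312.64737877814105], [552.4339738538299, -327.01606896650776], [557.3209352823714, -243.43025365175345], [633.7671438408393, -236.54206406746073]] bbox ctr [[ 589.5 -284.9   14. ]]
org [432, 295, 12, 11, 83] [[585.6878113417458, -489.1726664952762], [548.4152137116743, -493.50191226271636], [558.2722681006758, -476.3596107696645]] bbox ctr [[ 561.9 -488.    14. ]]
[([265, 153, 5, 28, 109], [267.4, 165.9]), ([279, 153, 88, 38, 1557], [322.8, 171.0]), ([166, 220, 18, 16, 164], [174.4, 227.4]), ([179, 245, 25, 19, 385], [191.0, 254.1])]
```

View pics/crop1.png

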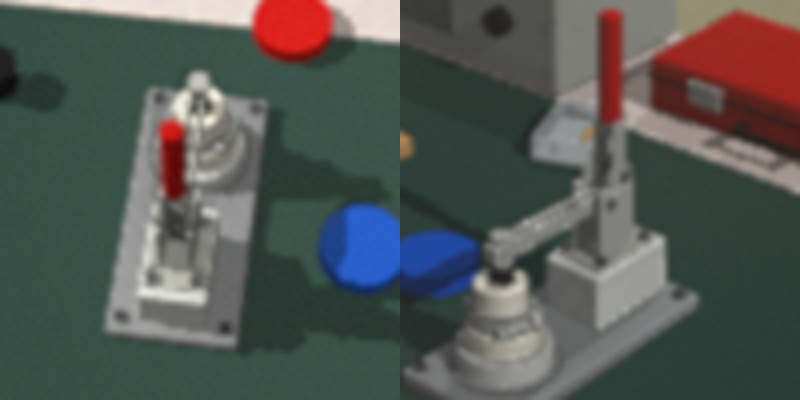

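The crop shows the base plate corners, in scene pixels, at about (237.5,197), (266.8,200.5), (260,261.3) and (226.3,258). The grip runs from (243,207) to (243.8,224.5) in the scene and from (267.5,153) to (267.8,180.5) in the side view. The stack stands at the robot end.

```bash
python3 - <<'E'
from h import *
np.set_printoptions(suppress=True,precision=1)
A=cam("scene");B=cam("side")
b=plane(A,[(237.5,197),(266.8,200.5),(260,261.3),(226.3,258)],12);print(b,b.mean(0))
for p,q in(((243,206.5),(267.5,153)),((243.8,224.5),(267.8,180.5))): print(tri(A,p,B,q))
# press die top centre approx scene (200,105)crop ; side (500,275)crop
print(tri(A,(250,201),B,(240,219)))
# cushion
for n,C,box in(("scene",A,(140,180,180,215)),("side",B,(298,270,350,315))):
    im=cv2.imread(f"pics/{n}0.png").astype(int);hs=cv2.cvtColor(im.astype(np.uint8),cv2.COLOR_BGR2HSV)
    m=(im[:,:,2]>im[:,:,1]+8);w=np.zeros_like(m);x0,y0,x1,y1=box;w[y0:y1,x0:x1]=m[y0:y1,x0:x1]
    bb=blobs(w,100);print(n,bb)
    for st,c in bb: print(plane(C,[c],14), plane(C,[(st[0]+st[2]/2,st[1]+st[3]/2)],7))
a=np.arctan2(*( (b[3]+b[2]-b[0]-b[1])[[1,0]]));print(a)
E
```

```text
[[410.9 -55.2  12. ]
 [412.8  32.6  12. ]
 [604.4  32.9  12. ]
 [605.5 -58.2  12. ]] [508.4 -12.   12. ]
(array([563.5, -15.8, 221.5]), np.float64(3.457425411902237))
(array([567.6, -14.4, 142.1]), np.float64(2.2875016890542326))
(array([460.1, -12.8,  76.6]), np.float64(2.98302888320116))
scene [([148, 185, 26, 22, 438], [160.6, 195.3])]
[[ 433.1 -282.    14. ]] [[ 431.3 -282.7    7. ]]
side [([307, 279, 34, 23, 603], [323.3, 289.9])]
[[ 434.  -283.4   14. ]] [[ 440.5 -281.4    7. ]]
-0.007067281342245854
```

```bash
I="python3 -m inch"
python3 -m inch '[[[-0.885,-0.172,-0.3,0,0,-0.126],[-0.885,-0.172,-0.3,0,0,-0.126],[-0.885,-0.172,-0.3,0,0,-0.126],[-0.885,-0.172,-0.3,0,0,-0.126],[-0.885,-0.172,-0.3,0,0,-0.126],[-0.885,-0.172,-0.3,0,0,-0.126]]]' -1 40
python3 -m inch '[[[-0.3,-1,0,0,0,0],[-0.3,-1,0,0,0,0],[-0.3,-1,0,0,0,0],[-0.3,-1,0,0,0,0],[-0.3,-1,0,0,0,0],[-0.3,-1,0,0,0,0]]]'
python3 -m inch '[[[-0.3,-1,0,0,0,0],[-0.3,-1,0,0,0,0],[-0.3,-1,0,0,0,0],[-0.3,-1,0,0,0,0],[-0.3,-1,0,0,0,0],[-0.3,-1,0,0,0,0],[-0.3,-1,0,0,0,0]]]'
```

```text
clock: 0.65
eef_pos: [395.3, 474.6, 293.3]
tcp_rot: [3.14, 0.003, 3.138]
contact_force: [0.3, -0.5, 0.2]
opening: 0.143
grasp_force: 0.0
clock: 1.15
eef_pos: [451.8, 271.1, 290.9]
tcp_rot: [-3.139, -0.0, 3.138]
contact_force: [-0.6, 0.2, -0.0]
opening: -0.001
grasp_force: 0.0
clock: 1.73
eef_pos: [511.2, 75.3, 290.9]
tcp_rot: [3.141, -0.001, 3.138]
contact_force: [-0.8, 0.6, -0.5]
opening: 0.002
grasp_force: 0.0
```

```bash

python3 -m inch '[[[-0.04,-0.45,0,0,0,0],[-0.04,-0.45,0,0,0,0],[-0.04,-0.45,0,0,0,0],[-0.04,-0.45,0,0,0,0],[-0.04,-0.45,0,0,0,0]]]'
python3 -c "
from h import *
im,C,s=snap('wrist','w1');print(s['eef_pos'],s['tcp_rot'])
np.set_printoptions(suppress=True,precision=1)
print(proj(C,[(564,-15,221),(564,-15,142),(460,-12.5,74)]))"
```

```text
clock: 2.15
eef_pos: [518.8, -11.9, 291.0]
tcp_rot: [3.141, -0.001, 3.141]
contact_force: [-0.3, 1.0, -0.6]
opening: -0.002
grasp_force: 0.0
[518.82911829 -11.94503458 291.03146519] [ 3.14068754e+00 -5.50376221e-04  3.14137587e+00]
[[249.3 262.7]
 [250.5 223.3]
 [253.  115.4]]
```

View pics/w1.png

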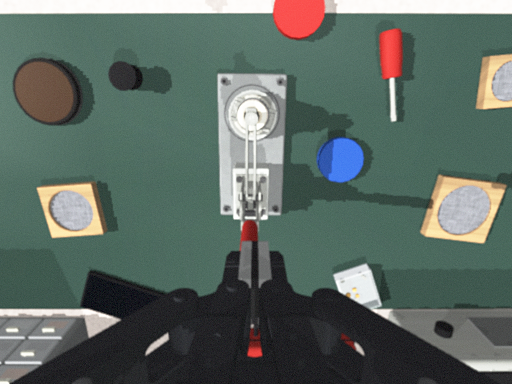

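The wrist view shows the handle at (250,222) where expected, the stack at (252,115), and the homes: cushion (46,92), medium recess (70,210), large recess (463,210), and small block at the right edge (508,80).

```bash

python3 -m inch '[[[0,-0.01,0.65,0,0,0],[0,-0.01,0.65,0,0,0],[0,-0.01,0.65,0,0,0],[0,-0.01,0.65,0,0,0],[0,-0.01,0.65,0,0,0],[0,-0.01,0.65,0,0,0]]]'
python3 -m inch '[[[-0.03,0,0,0,0,0],[-0.06,0,0,0,0,0],[-0.09,0,0,0,0,0],[-0.12,0,0,0,0,0],[-0.15,0,0,0,0,0],[-0.17,0,0,0,0,0]]]'
python3 - <<'E'
from h import *
np.set_printoptions(suppress=True,precision=1)
im=cv2.imread("pics/w1.png");s=dict(eef_pos=[518.83,-11.95,291.03],tcp_rot=[3.1407,-.00055,3.1414]);C=cam("wrist",s)
hsv=cv2.cvtColor(im,cv2.COLOR_BGR2HSV);m=cv2.inRange(hsv,(8,80,90),(22,255,255))
for st,c in blobs(m,150):
    w=np.zeros_like(m);x,y,a,b=st[:4];w[y:y+b,x:x+a]=m[y:y+b,x:x+a]
    q=cv2.minAreaRect(cv2.findNonZero(w));P=plane(C,cv2.boxPoints(q),14);print(st,P.mean(0),np.linalg.norm(P[0]-P[1]),np.degrees(np.arctan2(*(P[1]-P[0])[[1,0]])))
b,g,rr=[im[:,:,i].astype(int) for i in range(3)]
m=((rr>g+12)&(np.indices(rr.shape)[0]<130)&(np.indices(rr.shape)[1]<90))
for st,c in blobs(m,300): print(st,plane(C,[c],14))
E
```

```text
clock: 2.7
eef_pos: [519.9, -14.2, 162.7]
tcp_rot: [3.141, 0.001, -3.14]
contact_force: [0.2, 0.5, 0.7]
opening: -0.001
grasp_force: 0.0
clock: 3.2
eef_pos: [553.5, -15.5, 161.6]
tcp_rot: [-3.141, -0.001, 3.141]
contact_force: [-3.6, -0.2, 2.8]
opening: -0.001
grasp_force: 1.8
[476, 54, 36, 55, 1036] [421.2 297.4  14. ] 44.176787304156655 90.11445086405809
[15, 62, 58, 60, 2640] [ 433.5 -284.4   14. ] 71.08687009930972 127.16598270898047
[421, 175, 85, 68, 2069] [598.  294.6  14. ] 96.09314098492847 -177.3195343222484
[37, 182, 70, 56, 1468] [ 597.5 -278.6   14. ] 94.55499411060977 95.2200100188423
[15, 61, 59, 61, 2738] [[ 432.6 -284.5   14. ]]
```

```bash

python3 -m inch '[[[-0.04,0,0.01,0,0,0],[-0.08,0,0.02,0,0,0],[-0.12,0,0.03,0,0,0],[-0.16,0,0.04,0,0,0],[-0.20,0,0.05,0,0,0],[-0.2,0,0.05,0,0,0]]]'
python3 -m inch '[[[-0.03,0,0,0,0,0],[-0.06,0,0,0,0,0],[-0.06,0,0,0,0,0]]]'
```

```text
clock: 3.7
eef_pos: [594.3, -15.2, 150.3]
tcp_rot: [3.141, -0.0, -3.142]
contact_force: [0.5, -0.2, -0.4]
opening: -0.003
grasp_force: 0.0
clock: 3.95
eef_pos: [603.9, -15.2, 151.0]
tcp_rot: [3.141, -0.004, 3.142]
contact_force: [-9.2, 0.7, 6.1]
opening: -0.001
grasp_force: 5.2
```

```bash
python3 - <<'E'
from h import *
im,C,s=snap("side","s1"); cv2.imwrite("pics/s1c.png",cv2.resize(im[130:270,190:330,::-1],(560,560),interpolation=cv2.INTER_CUBIC))
E
```

```text
(no output)
```

View pics/s1c.png

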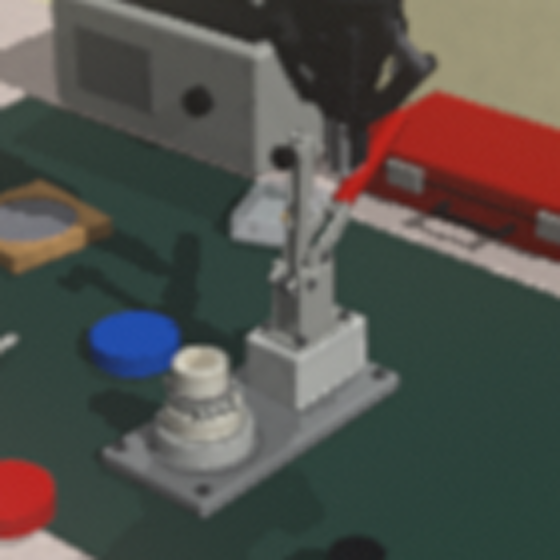

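The handle leans back, the arm stands upright with its tip at crop (295,140), and the stack is intact. I'll push a little further to confirm the stop.

```bash

python3 -m inch '[[[-0.02,0,0,0,0,0],[-0.02,0,0,0,0,0]]]'
python3 -m inch '[[[-0.02,0,0,0,0,0],[-0.02,0,0,0,0,0]]]'
```

```text
clock: 4.17
eef_pos: [604.4, -15.2, 150.7]
tcp_rot: [3.141, -0.011, -3.142]
contact_force: [-21.7, 1.1, 14.0]
opening: -0.0
grasp_force: 11.8
clock: 4.33
eef_pos: [604.9, -15.2, 150.4]
tcp_rot: [3.141, -0.018, -3.142]
contact_force: [-34.2, -0.6, 23.1]
opening: -0.0
grasp_force: 19.2
```

```bash

python3 -m inch '[[[0.15,0,0,0,0,0],[0.15,0,-0.2,0,0,0],[0.15,0,-0.4,0,0,0],[0.15,0,-0.5,0,0,0],[0.15,0,-0.5,0,0,0]]]' 1
python3 -m inch '[[[0.3,0,0,0,0,0],[0.55,0,0,0,0,0],[0.55,0,0,0,0,0],[0.55,0,0,0,0,0],[0.55,0,0,0,0,0]]]'
python3 - <<'E'
from h import *
np.set_printoptions(suppress=True,precision=1)
im,C,s=snap("wrist","w2");print(s["eef_pos"],s["tcp_rot"])
print(proj(C,[(460,-12.5,74)]))
E
```

```text
clock: 4.75
eef_pos: [586.8, -15.4, 257.3]
tcp_rot: [-3.141, 0.011, -3.142]
contact_force: [0.2, -0.3, 0.3]
opening: 0.704
grasp_force: 0.0
clock: 5.17
eef_pos: [472.9, -15.3, 251.6]
tcp_rot: [-3.142, 0.002, 3.142]
contact_force: [1.6, -0.2, 0.4]
opening: 0.997
grasp_force: 0.0
[472.9 -15.3 251.6] [-3.1  0.   3.1]
[[256.2 161.9]]
```

View pics/w2.png

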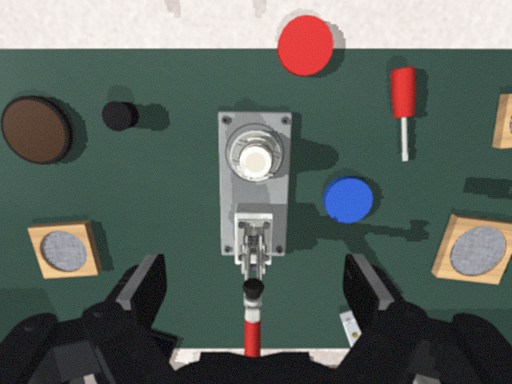

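The clamp is open and clear. The press die top is at (256,161), with the watch and larger discs peeking out behind it.

```bash
python3 - <<'E'
from h import *
np.set_printoptions(suppress=True,precision=1)
im=cv2.imread("pics/w2.png");s=dict(eef_pos=[472.9,-15.3,251.6],tcp_rot=[-3.142,0.002,3.142]);C=cam("wrist",s)
c=im[120:200,215:300];g=c.min(2)
m=np.zeros(im.shape[:2],np.uint8);m[120:200,215:300]=(g>225)
print(blobs(m,50))
for st,p in blobs(m,50): print(plane(C,[p],74))
cv2.imwrite("pics/c2.png",cv2.resize(c,None,fx=7,fy=7,interpolation=cv2.INTER_CUBIC))
E
```

```text
[([240, 147, 31, 32, 461], [254.5, 161.9])]
[[460.1 -14.3  74. ]]
```

View pics/c2.png

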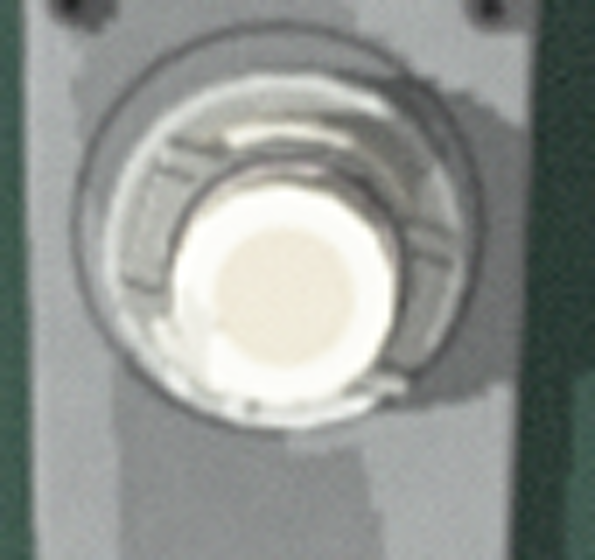

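Press die centre is at about (460,-13). Moving to grasp it.

```bash

python3 -m inch '[[[0.065,0.012,0.2,0,0,0],[0.065,0.012,0.4,0,0,0],[0.065,0.012,0.6,0,0,0],[0.065,0.012,0.75,0,0,0],[0.065,0.012,0.85,0,0,0],[0.065,0.012,0.92,0,0,0],[0.065,0.012,0.955,0,0,0],[0.065,0.012,0.955,0,0,0]]]' 1 30
python3 -m inch '[[[0,0,0,0,0,0],[0,0,0,0,0,0],[0,0,0,0,0,0],[0,0,0,0,0,0],[0,0,0,0,0,0],[0,0,0,0,0,0],[0,0,0,0,0,0],[0,0,0,0,0,0]]]' -1 30
```

```text
clock: 5.88
eef_pos: [460.3, -12.8, 58.7]
tcp_rot: [3.142, -0.002, -3.141]
contact_force: [-0.5, 0.6, 0.4]
opening: 1.003
grasp_force: 0.0
clock: 6.55
eef_pos: [460.8, -12.9, 61.3]
tcp_rot: [-3.142, 0.002, -3.142]
contact_force: [-0.4, 0.6, 7.8]
opening: 0.381
grasp_force: 29.2
```

```bash

python3 -m inch '[[[0,0,-0.02,0,0,0],[0,0,-0.05,0,0,0],[0,0,-0.1,0,0,0],[0,0,-0.2,0,0,0],[0,0,-0.35,0,0,0],[0,0,-0.5,0,0,0],[0,0,-0.5,0,0,0]]]'
python3 -m inch '[[[-0.02,0.1,0,0,0,0],[-0.05,0.25,0,0,0,0],[-0.08,0.42,0,0,0,0],[-0.1,0.6,0,0,0,0],[-0.1,0.75,0,0,0,0],[-0.1,0.9,0,0,0,0],[-0.1,1,0,0,0,0]]]'
python3 -m inch '[[[0,0.15,0,0,0,0],[0,0.3,0,0,0,0],[0,0.45,0,0,0,0],[0,0.55,0,0,0,0],[0,0.6,0,0,0,0],[0,0.6,0,0,0,0]]]'
python3 - <<'E'
from h import *
np.set_printoptions(suppress=True,precision=1)
im,C,s=snap("wrist","w3");print(s["eef_pos"],s["tcp_rot"])
hsv=cv2.cvtColor(im[:,:,::-1].copy(),cv2.COLOR_BGR2HSV);m=cv2.inRange(hsv,(8,80,90),(22,255,255))
for st,c in blobs(m,300):
    x,y,a,b=st[:4];w=np.zeros_like(m);w[y:y+b,x:x+a]=m[y:y+b,x:x+a]
    q=cv2.minAreaRect(cv2.findNonZero(w));P=plane(C,cv2.boxPoints(q),14);print(st,P.mean(0),np.linalg.norm(P[0]-P[1]),np.linalg.norm(P[2]-P[1]))
E
```

```text
clock: 7.13
eef_pos: [463.3, -13.0, 166.1]
tcp_rot: [-3.141, 0.008, 3.142]
contact_force: [1.3, -0.9, -0.4]
opening: 0.38
grasp_force: 29.9
clock: 7.72
eef_pos: [480.0, 189.6, 161.0]
tcp_rot: [3.141, 0.001, -3.141]
contact_force: [0.7, 0.1, -0.5]
opening: 0.376
grasp_force: 29.9
clock: 8.22
eef_pos: [480.0, 308.8, 160.7]
tcp_rot: [3.141, 0.001, -3.14]
contact_force: [0.3, -0.6, 0.2]
opening: 0.382
grasp_force: 29.9
[480.  308.8 160.7] [ 3.1  0.  -3.1]
[227, 79, 75, 77, 2834] [420.  319.8  14. ] 64.3385656421018 65.05996133377077
[216, 279, 71, 47, 964] [634.3 311.9  14. ] 91.11920673002328 49.750804298829316
```

View pics/w3.png

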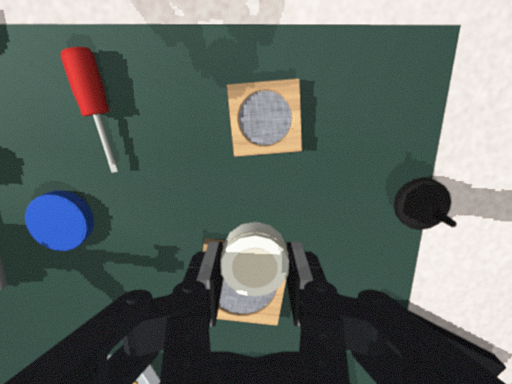

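The press die is held level at (255,260), and the small block lies ahead at (265,118), i.e. world (420,320).

```bash

python3 -m inch '[[[0.1,0.02,0,0,0,0],[0.2,0.04,0,0,0,0],[0.3,0.055,0.1,0,0,0],[0.3,0.055,0.25,0,0,0],[0.3,0.055,0.4,0,0,0],[0.3,0.055,0.5,0,0,0],[0.3,0.055,0.58,0,0,0],[0.3,0.055,0.63,0,0,0]]]'
python3 -m inch '[[[0,0,0.02,0,0,0],[0,0,0.04,0,0,0],[0,0,0.06,0,0,0],[0,0,0.075,0,0,0],[0,0,0.09,0,0,0],[0,0,0.09,0,0,0]]]'
```

```text
clock: 8.93
eef_pos: [419.3, 315.9, 32.8]
tcp_rot: [-3.14, -0.002, 3.141]
contact_force: [-0.5, -0.1, -0.6]
opening: 0.383
grasp_force: 29.9
clock: 9.43
eef_pos: [420.1, 318.1, 16.3]
tcp_rot: [3.142, 0.0, -3.141]
contact_force: [-0.4, 0.2, -0.8]
opening: 0.38
grasp_force: 29.9
```

```bash

python3 -m inch '[[[0,0,0.004,0,0,0],[0,0,0.006,0,0,0],[0,0,0.006,0,0,0]]]' 
python3 -m inch '[[[0,0,0,0,0,0],[0,0,0,0,0,0],[0,0,0,0,0,0],[0,0,0,0,0,0]]]' 0.2
python3 -m inch '[[[0,0,-0.05,0,0,0],[0,0,-0.1,0,0,0],[-0.1,0,-0.3,0,0,0],[-0.3,0,-0.5,0,0,0],[-0.35,0,-0.6,0,0,0],[-0.35,0,-0.6,0,0,0],[-0.35,0,-0.6,0,0,0]]]' 1
python3 -c "
from h import *
im,C,s=snap('wrist','w4');print(s['eef_pos'])
np.set_printoptions(suppress=True,precision=1)
p=proj(C,[(420,320,10),(420,320,28)]);print(p)
g=im.min(2);m=g>200;m[200:]=0
for st,c in blobs(m,100):print(st,c,plane(C,[c],28))
x,y=p[0].astype(int);cv2.imwrite('pics/w4c.png',cv2.resize(im[y-50:y+50,x-50:x+50,::-1],(400,400)))
"
```

```text
clock: 9.68
eef_pos: [420.1, 318.2, 15.4]
tcp_rot: [3.141, 0.0, -3.141]
contact_force: [-0.5, -1.0, 1.4]
opening: 0.38
grasp_force: 30.2
clock: 10.02
eef_pos: [420.0, 318.1, 15.1]
tcp_rot: [3.142, 0.0, -3.142]
contact_force: [-0.6, -0.3, 0.3]
opening: 0.6
grasp_force: 0.0
clock: 10.6
eef_pos: [492.5, 318.9, 138.4]
tcp_rot: [3.138, 0.005, 3.14]
contact_force: [-0.0, -0.0, -0.6]
opening: 0.999
grasp_force: 0.0
[492.45823011 318.93899721 138.35989095]
[[254.  104.1]
 [254.  104.8]]
[439, 0, 73, 194, 10895] [482.2, 99.2] [[415.9 500.6  28. ]]
[232, 81, 42, 45, 1466] [252.3, 102.8] [[418.5 318.6  28. ]]
[65, 101, 26, 62, 146] [77.5, 135.3] [[443.6 175.8  28. ]]
```

View pics/w4c.png

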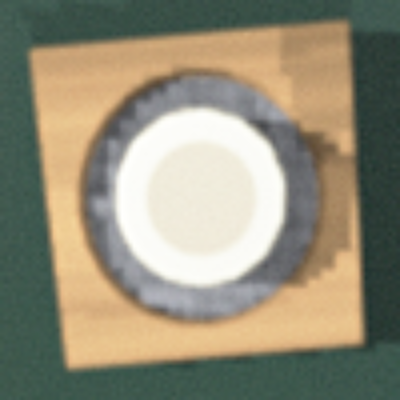

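The press die lies flat and centred in its recess. Next, the watch.

```bash

python3 -m inch '[[[0.05,-0.2,-0.1,0,0,0],[0.05,-0.4,-0.3,0,0,0],[0.05,-0.6,-0.3,0,0,0],[0.05,-0.8,-0.3,0,0,0],[0.05,-1,-0.3,0,0,0],[0.05,-1,-0.3,0,0,0]]]'
python3 -m inch '[[[0.05,-0.2,0,0,0,0],[0.05,-0.4,0,0,0,0],[0.05,-0.55,0,0,0,0],[0.05,-0.66,0,0,0,0],[0.05,-0.66,0,0,0,0],[0.05,-0.66,0,0,0,0]]]'
python3 -c "
from h import *
im,C,s=snap('wrist','w5');print(s['eef_pos'],s['tcp_rot'])
np.set_printoptions(suppress=True,precision=1)
p=proj(C,[(460,-13,56)]);print(p)
x,y=p[0].astype(int);print(x,y);cv2.imwrite('pics/w5c.png',cv2.resize(im[y-50:y+50,x-50:x+50,::-1],(600,600),interpolation=cv2.INTER_CUBIC))
"
```

```text
clock: 11.15
eef_pos: [477.5, 113.7, 194.2]
tcp_rot: [-3.139, -0.003, 3.141]
contact_force: [0.0, -0.1, -0.1]
opening: 1.001
grasp_force: 0.0
clock: 11.65
eef_pos: [468.7, -14.2, 194.1]
tcp_rot: [3.141, -0.002, 3.139]
contact_force: [0.1, 1.0, 0.1]
opening: 0.995
grasp_force: 0.0
[468.68645599 -14.18565875 194.12137301] [ 3.14120195e+00 -2.39771060e-03  3.13948212e+00]
[[254.6 175.4]]
254 175
```

View pics/w5c.png

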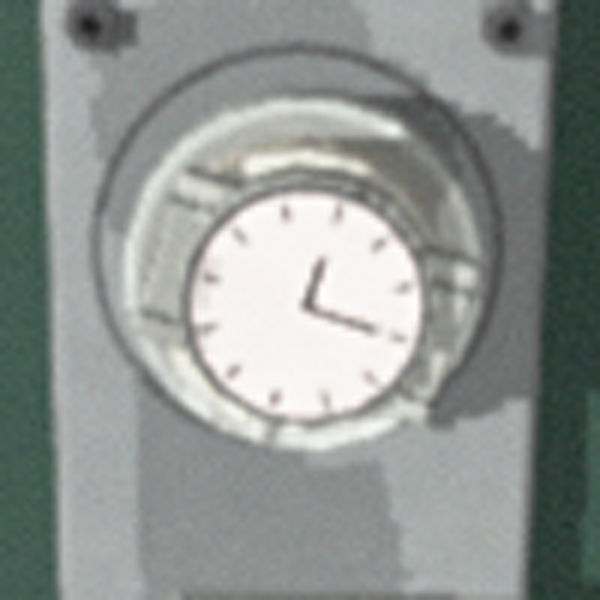

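The watch dial is centred at pixel (254.8,175.5), world (460,-13). The lug axis tilts about 17.5° down to the right, so I turn the tool +17.5° about its z (wz = 0.097).

```bash

python3 -m inch '[[[0.043,0.006,0.1,0,0,0.04],[0.043,0.006,0.25,0,0,0.08],[0.043,0.006,0.4,0,0,0.097],[0.043,0.006,0.53,0,0,0.097],[0.043,0.006,0.63,0,0,0.097],[0.043,0.006,0.7,0,0,0.097],[0.043,0.006,0.75,0,0,0.097],[0.043,0.006,0.75,0,0,0.097]]]' 1 30
python3 -m inch '[[[0,0,0,0,0,0],[0,0,0,0,0,0],[0,0,0,0,0,0],[0,0,0,0,0,0],[0,0,0,0,0,0],[0,0,0,0,0,0]]]' -1 30
python3 -c "
from h import *
im,C,s=snap('wrist','w6');print(s['eef_pos'],s['tcp_rot'],s['opening'])"
```

```text
clock: 12.37
eef_pos: [459.8, -11.5, 43.2]
tcp_rot: [-3.141, -0.004, 2.838]
contact_force: [-0.9, 0.4, -0.2]
opening: 1.003
grasp_force: 0.0
clock: 12.87
eef_pos: [462.2, -12.5, 46.3]
tcp_rot: [3.141, 0.002, 2.837]
contact_force: [-1.5, 2.1, 5.9]
opening: 0.576
grasp_force: 30.0
[462.23326922 -12.5470216   46.29743634] [3.14077721e+00 1.82690353e-03 2.83661081e+00] 0.5761842937610727
```

View pics/w6.png

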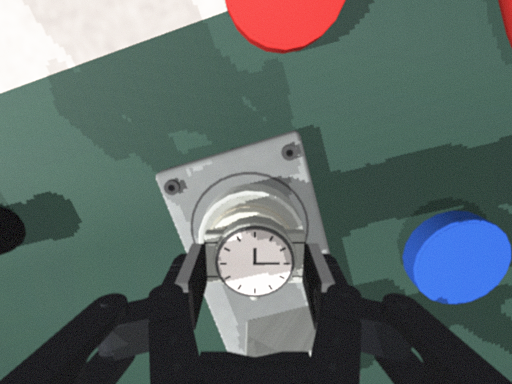

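The watch is gripped by its lugs at (255,262). Opening 0.576 is about 49–50 mm, as expected.

```bash

python3 -m inch '[[[0,0,-0.02,0,0,0],[0,0,-0.05,0,0,0],[0,0,-0.1,0,0,0],[0,0,-0.2,0,0,0],[0,0,-0.33,0,0,0],[0,0,-0.46,0,0,0],[0,0,-0.55,0,0,0],[0,0,-0.6,0,0,0]]]'
python3 -m inch '[[[-0.03,-0.06,0,0,0,0],[-0.07,-0.16,0,0,0,0],[-0.12,-0.28,0,0,0,0],[-0.17,-0.4,0,0,0,0],[-0.22,-0.5,0,0,0,0],[-0.26,-0.6,0,0,0,0],[-0.27,-0.62,0,0,0,0]]]'
python3 -m inch '[[[-0.03,-0.06,0,0,0,0],[-0.07,-0.16,0,0,0,0],[-0.12,-0.28,0,0,0,0],[-0.17,-0.4,0,0,0,0],[-0.22,-0.5,0,0,0,0],[-0.26,-0.6,0,0,0,0],[-0.27,-0.62,0,0,0,0],[-0.27,-0.62,0,0,0,0]]]'
python3 - <<'E'
from h import *
np.set_printoptions(suppress=True,precision=1)
im,C,s=snap("wrist","w7");print(s["eef_pos"],s["tcp_rot"][2])
p=proj(C,[(433,-283,14)])[0];print(p)
b,g,rr=[im[:,:,i].astype(int) for i in (2,1,0)]
Y,X=np.indices(rr.shape)
m=((rr>g+8)&(rr<120)&(abs(Y-p[1])<80)&(abs(X-p[0])<80)).astype(np.uint8)
m=cv2.morphologyEx(m,cv2.MORPH_OPEN,np.ones((3,3)))
c=max(cv2.findContours(m,0,2)[0],key=cv2.contourArea)
P=plane(C,c.reshape(-1,2).astype(float),14)[:,:2];print(cv2.minEnclosingCircle(P.astype(np.float32)),cv2.fitEllipse(P.astype(np.float32)))
E
```

```text
clock: 13.58
eef_pos: [462.6, -12.8, 168.4]
tcp_rot: [3.141, 0.004, 2.837]
contact_force: [0.9, -0.3, -1.7]
opening: 0.569
grasp_force: 31.3
clock: 14.17
eef_pos: [475.9, -149.7, 165.4]
tcp_rot: [-3.141, 0.001, 2.835]
contact_force: [0.5, -0.0, -0.8]
opening: 0.57
grasp_force: 31.3
clock: 14.83
eef_pos: [490.1, -282.4, 164.9]
tcp_rot: [3.141, -0.0, 2.836]
contact_force: [-0.9, 0.2, -0.5]
opening: 0.571
grasp_force: 31.3
[ 490.1 -282.4  164.9] 2.835624162832043
[234.6 124.8]
((434.02679443359375, -283.285400390625), 37.55318832397461) ((434.0042724609375, -283.3034362792969), (73.89558410644531, 74.03485870361328), 36.238162994384766)
```

View pics/w7.png

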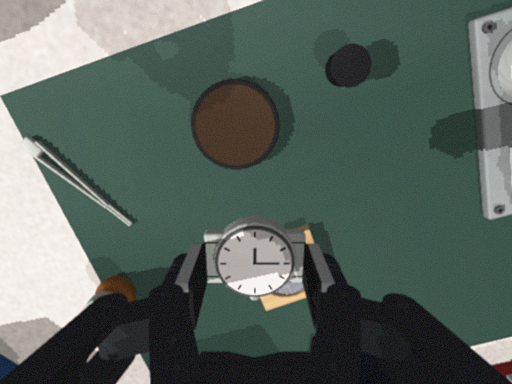

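The watch is held level at (255,261), and the cushion is at (236,123), world (434,-283.3). I'll check the watch's offset from the TCP.

```bash
python3 - <<'E'
from h import *
np.set_printoptions(suppress=True,precision=1)
s=r.sense();C=cam("wrist",s)
w=plane(C,[(255.3,261)],s["eef_pos"][2]-2.3+12)[0];print(w,s["eef_pos"])
d=np.array([434,-283.3,0])-w;d[2]=-(s["eef_pos"][2]-2.3-14)
R=Ro.from_euler("xyz",s["tcp_rot"]).as_matrix();print(d,R.T@d/200)
E
```

```text
[ 487.9 -279.4  174.5] [ 489.8 -281.4  164.8]
[ -53.9   -3.9 -148.5] [ 0.3 -0.1  0.7]
```

```bash

python3 -m inch '[[[0.05,-0.02,0,0,0,0],[0.12,-0.05,0.08,0,0,0],[0.2,-0.08,0.2,0,0,0],[0.251,-0.0995,0.33,0,0,0],[0.251,-0.0995,0.45,0,0,0],[0.251,-0.0995,0.55,0,0,0],[0.251,-0.0995,0.62,0,0,0],[0.251,-0.0995,0.66,0,0,0]]]'
python3 -m inch '[[[0,0,0.02,0,0,0],[0,0,0.035,0,0,0],[0,0,0.05,0,0,0],[0,0,0.06,0,0,0],[0,0,0.068,0,0,0],[0,0,0.074,0,0,0],[0,0,0.074,0,0,0]]]'
```

```text
clock: 15.55
eef_pos: [434.5, -283.8, 31.7]
tcp_rot: [3.141, -0.003, 2.838]
contact_force: [-0.9, 1.5, -1.4]
opening: 0.568
grasp_force: 31.3
clock: 16.13
eef_pos: [436.3, -285.7, 18.4]
tcp_rot: [-3.142, 0.0, 2.837]
contact_force: [-0.6, 0.5, -0.7]
opening: 0.571
grasp_force: 31.3
```

```bash

python3 -m inch '[[[0,0,0.003,0,0,0],[0,0,0.005,0,0,0],[0,0,0.005,0,0,0]]]'
python3 -m inch '[[[0,0,0.002,0,0,0],[0,0,0.003,0,0,0],[0,0,0.003,0,0,0]]]'
python3 -m inch '[[[0,0,0.001,0,0,0],[0,0,0.002,0,0,0],[0,0,0.002,0,0,0]]]'
```

```text
clock: 16.38
eef_pos: [436.2, -285.7, 17.3]
tcp_rot: [-3.142, 0.0, 2.837]
contact_force: [-0.1, -0.5, -0.9]
opening: 0.568
grasp_force: 31.3
clock: 16.63
eef_pos: [436.2, -285.6, 16.7]
tcp_rot: [3.142, -0.0, 2.837]
contact_force: [-0.2, -0.7, -1.3]
opening: 0.567
grasp_force: 31.3
clock: 16.88
eef_pos: [436.2, -285.6, 16.4]
tcp_rot: [-3.142, 0.0, 2.837]
contact_force: [-0.8, 0.5, 1.4]
opening: 0.566
grasp_force: 31.5
```

```bash

python3 -m inch '[[[0,0,0,0,0,0],[0,0,0,0,0,0],[0,0,0,0,0,0],[0,0,0,0,0,0]]]' 0.4
python3 -m inch '[[[0,0,-0.03,0,0,0],[0,0,-0.1,0,0,0],[0,0,-0.3,0,0,0],[-0.1,0,-0.5,0,0,0],[-0.3,0.1,-0.7,0,0,0],[-0.3,0.1,-0.8,0,0,0],[-0.3,0.1,-0.8,0,0,0],[-0.3,0.1,-0.8,0,0,0]]]' 1
python3 - <<'E'
from h import *
np.set_printoptions(suppress=True,precision=1)
im,C,s=snap("wrist","w8");print(s["eef_pos"],s["tcp_rot"][2])
x,y=proj(C,[(434,-283.3,14)])[0].astype(int);print(x,y)
hsv=cv2.cvtColor(im[:,:,::-1].copy(),cv2.COLOR_BGR2HSV)
b,g,rr=[im[:,:,i].astype(int) for i in (2,1,0)];Y,X=np.indices(rr.shape);box=(abs(Y-y)<60)&(abs(X-x)<60)
m=((rr>g+8)&(rr<120)&box).astype(np.uint8);m=cv2.morphologyEx(m,cv2.MORPH_OPEN,np.ones((3,3)))
P=plane(C,np.vstack(cv2.findContours(m,0,2)[0]).reshape(-1,2).astype(float),14)[:,:2];print("cushion",cv2.minEnclosingCircle(P.astype(np.float32)))
w=(im.min(2)>170)&box
for st,c in blobs(w,80): print("dial",st,c,plane(C,[c],26))
cv2.imwrite("pics/w8c.png",cv2.resize(im[y-50:y+50,x-50:x+50,::-1],(400,400),interpolation=cv2.INTER_CUBIC))
E
```

```text
clock: 17.22
eef_pos: [436.2, -285.6, 16.3]
tcp_rot: [-3.142, 0.0, 2.837]
contact_force: [0.6, 0.3, -0.8]
opening: 0.701
grasp_force: 0.0
clock: 17.88
eef_pos: [501.3, -285.0, 178.8]
tcp_rot: [-3.141, 0.005, 2.838]
contact_force: [-1.0, -0.7, -0.2]
opening: 1.001
grasp_force: 0.0
[ 501.3 -285.   178.8] 2.837913150363535
234 111
cushion ((433.5886535644531, -283.1979064941406), 37.6972770690918)
dial [214, 93, 39, 40, 1220] [233.0, 112.6] [[ 434.  -284.1   26. ]]
dial [207, 103, 7, 20, 109] [209.8, 112.4] [[ 427.3 -304.7   26. ]]
```

View pics/w8c.png

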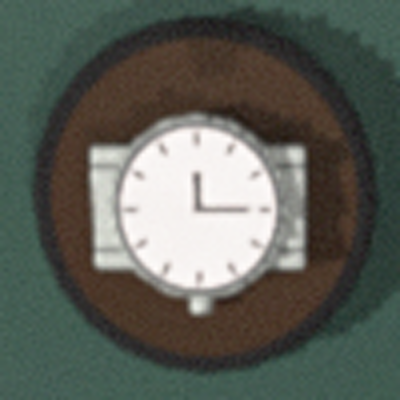

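The watch sits face up, within 1 mm of the cushion centre. My picture views are used up, so I measure numerically from here. Next is the support die.

```bash

python3 -m inch '[[[0.1,0.2,-0.08,0,0,0],[0.2,0.4,-0.08,0,0,0],[0.28,0.6,-0.08,0,0,0],[0.28,0.62,-0.08,0,0,0],[0.28,0.62,-0.08,0,0,0]]]'
python3 -m inch '[[[0.1,0.2,0,0,0,-0.03],[0.2,0.4,0,0,0,-0.06],[0.28,0.6,0,0,0,-0.097],[0.28,0.63,0,0,0,-0.097],[0.28,0.63,0,0,0,-0.097],[0.28,0.63,0,0,0,-0.097]]]'
cat > circ.py <<'E'
from h import *
import sys
np.set_printoptions(suppress=True,precision=1)
z,rad,lo=float(sys.argv[1]),float(sys.argv[2]),int(sys.argv[3]);xy=[float(v) for v in sys.argv[4:6]]
im,C,s=snap("wrist","w_%d"%int(r.sense()["clock"]*100));print(s["eef_pos"],s["tcp_rot"])
p=proj(C,[(*xy,z)])[0];q=proj(C,[(xy[0],xy[1]+rad,z)])[0];R=abs(q[0]-p[0]);print("pred",p,R)
g=cv2.GaussianBlur(cv2.cvtColor(im,cv2.COLOR_RGB2GRAY),(3,3),0)
c=cv2.HoughCircles(g,cv2.HOUGH_GRADIENT_ALT,1,3,param1=80,param2=0.6,minRadius=int(R*.85),maxRadius=int(R*1.15)+1)
for k in ([] if c is None else c[0]):
    if np.hypot(*(k[:2]-p))<25: print("hough",k,plane(C,[k[:2]],z))
Y,X=np.indices(g.shape);m=(im.min(2)>lo)&(np.hypot(X-p[0],Y-p[1])<1.6*R)
for st,k in blobs(m,200): print("mask",st,k,plane(C,[k],z), plane(C,[(st[0]+st[2]/2-.5,st[1]+st[3]/2-.5)],z))
E
python3 circ.py 44 24 200 460 -13
```

```text
clock: 18.35
eef_pos: [480.9, -146.5, 190.8]
tcp_rot: [3.141, -0.004, 2.839]
contact_force: [0.7, 0.6, -0.7]
opening: 0.999
grasp_force: 0.0
clock: 18.85
eef_pos: [467.1, -12.8, 191.5]
tcp_rot: [-3.141, -0.002, -3.141]
contact_force: [-0.2, -0.2, -0.4]
opening: 0.998
grasp_force: 0.0
[467.1 -12.8 191.5] [-3.1 -0.  -3.1]
pred [253.4 174.6] 24.61541363068048
hough [253.  175.   24.9] [[460.4 -13.4  44. ]]
hough [251.  161.   25.5] [[446.6 -15.3  44. ]]
mask [224, 144, 53, 58, 2005] [251.3, 174.9] [[460.3 -15.1  44. ]] [[457.9 -16.3  44. ]]
```

```bash

python3 -m inch '[[[0.033,-0.003,0.15,0,0,0],[0.033,-0.003,0.3,0,0,0],[0.033,-0.003,0.45,0,0,0],[0.033,-0.003,0.58,0,0,0],[0.033,-0.003,0.68,0,0,0],[0.033,-0.003,0.75,0,0,0],[0.033,-0.003,0.795,0,0,0],[0.033,-0.003,0.795,0,0,0]]]' 1 30
python3 -m inch '[[[0,0,0,0,0,0],[0,0,0,0,0,0],[0,0,0,0,0,0],[0,0,0,0,0,0],[0,0,0,0,0,0],[0,0,0,0,0,0]]]' -1 30
python3 -m inch '[[[0,0,-0.02,0,0,0],[0,0,-0.05,0,0,0],[0,0,-0.1,0,0,0],[0,0,-0.2,0,0,0],[0,0,-0.35,0,0,0],[0,0,-0.48,0,0,0],[0,0,-0.55,0,0,0],[0,0,-0.55,0,0,0]]]'
python3 circ.py 28 31 140 460 -13
```

```text
clock: 19.57
eef_pos: [459.7, -14.3, 31.5]
tcp_rot: [-3.142, -0.003, 3.14]
contact_force: [-1.1, 0.2, 0.4]
opening: 0.998
grasp_force: 0.0
clock: 20.07
eef_pos: [461.8, -13.2, 34.5]
tcp_rot: [-3.141, 0.002, -3.141]
contact_force: [-1.0, -2.1, 6.6]
opening: 0.542
grasp_force: 29.7
clock: 20.73
eef_pos: [463.2, -13.0, 147.3]
tcp_rot: [-3.141, 0.006, -3.141]
contact_force: [1.0, -0.3, -0.9]
opening: 0.539
grasp_force: 30.9
[463.2 -13.  147.3] [-3.1  0.  -3.1]
pred [253.5 185.4] 34.808826728614406
hough [252.  182.   36.1] [[456.9 -14.3  28. ]]
hough [267. 180.  34.] [[455.1  -1.   28. ]]
hough [240.  196.   35.3] [[470.  -25.1  28. ]]
hough [234.  189.   34.4] [[463.4 -30.4  28. ]]
mask [204, 130, 96, 112, 6848] [246.9, 185.5] [[460.1 -18.8  28. ]] [[460.1 -14.8  28. ]]
```

```bash

python3 -m inch '[[[0,-0.1,0,0,0,0],[0,-0.25,0,0,0,0],[0,-0.42,0,0,0,0],[0,-0.6,0,0,0,0],[-0.05,-0.75,0,0,0,0],[-0.1,-0.9,0,0,0,0],[-0.15,-1,0,0,0,0]]]'
python3 -m inch '[[[-0.1,-0.12,0,0,0,0],[-0.25,-0.24,0,0,0,0],[-0.4,-0.33,0,0,0,0],[-0.55,-0.33,0,0,0,0],[-0.7,-0.33,0,0,0,0],[-0.78,-0.33,0,0,0,0],[-0.78,-0.33,0,0,0,0]]]'
cat > blk.py <<'E'
from h import *
import sys
np.set_printoptions(suppress=True,precision=1)
xy=[float(v) for v in sys.argv[1:3]]
im,C,s=snap("wrist","b_%d"%int(r.sense()["clock"]*100));print(s["eef_pos"],s["tcp_rot"])
p=proj(C,[(*xy,14)])[0];print("pred",p)
hsv=cv2.cvtColor(im[:,:,::-1].copy(),cv2.COLOR_BGR2HSV);m=cv2.inRange(hsv,(8,80,90),(22,255,255))
for st,c in blobs(m,300):
    x,y,a,b=st[:4];w=np.zeros_like(m);w[y:y+b,x:x+a]=m[y:y+b,x:x+a]
    q=cv2.minAreaRect(cv2.findNonZero(w));P=plane(C,cv2.boxPoints(q),14);print(st,P.mean(0),np.linalg.norm(P[0]-P[1]),np.linalg.norm(P[2]-P[1]))
E
python3 blk.py 598 -279
```

```text
clock: 21.37
eef_pos: [490.6, -215.4, 142.5]
tcp_rot: [3.142, -0.001, 3.141]
contact_force: [0.5, 1.3, 0.4]
opening: 0.541
grasp_force: 31.0
clock: 21.95
eef_pos: [649.5, -278.7, 141.7]
tcp_rot: [3.141, 0.0, -3.141]
contact_force: [-0.5, -0.2, -0.0]
opening: 0.543
grasp_force: 31.0
[ 649.5 -278.7  141.7] [ 3.1  0.  -3.1]
pred [253. 130.]
[9, 71, 38, 54, 448] [ 569.9 -466.9   14. ] 25.035958118834404 43.50198542725818
[203, 79, 97, 99, 3754] [ 598. -279.   14.] 78.43878913884211 78.99416048723367
```

```bash

python3 -m inch '[[[0.06,0,0,0,0,0],[0.13,0,0.06,0,0,0],[0.2,0,0.16,0,0,0],[0.25,0,0.28,0,0,0],[0.25,0,0.4,0,0,0],[0.25,0,0.48,0,0,0],[0.25,0,0.53,0,0,0],[0.25,0,0.55,0,0,0]]]'
python3 -m inch '[[[0,0,0.02,0,0,0],[0,0,0.035,0,0,0],[0,0,0.05,0,0,0],[0,0,0.06,0,0,0],[0,0,0.065,0,0,0],[0,0,0.065,0,0,0]]]'
```

```text
clock: 22.67
eef_pos: [594.8, -278.4, 31.3]
tcp_rot: [3.14, -0.003, 3.141]
contact_force: [-0.8, -0.8, -0.0]
opening: 0.546
grasp_force: 31.0
clock: 23.17
eef_pos: [597.1, -279.0, 20.4]
tcp_rot: [-3.141, 0.0, -3.142]
contact_force: [0.2, -0.1, -0.1]
opening: 0.54
grasp_force: 31.0
```

```bash

python3 -m inch '[[[-0.005,0,0.007,0,0,0],[-0.005,0,0.013,0,0,0],[-0.005,0,0.013,0,0,0]]]'
python3 -m inch '[[[0,0,0.004,0,0,0],[0,0,0.007,0,0,0],[0,0,0.007,0,0,0]]]'
```

```text
clock: 23.42
eef_pos: [598.0, -279.0, 17.6]
tcp_rot: [3.142, -0.0, -3.141]
contact_force: [-0.1, -0.6, -0.6]
opening: 0.541
grasp_force: 31.0
clock: 23.67
eef_pos: [598.1, -279.0, 16.6]
tcp_rot: [-3.142, 0.0, -3.142]
contact_force: [-0.4, 1.1, 3.2]
opening: 0.541
grasp_force: 31.4
```

```bash

python3 -m inch '[[[0,0,0,0,0,0],[0,0,0,0,0,0],[0,0,0,0,0,0],[0,0,0,0,0,0]]]' 0.35
python3 -m inch '[[[0,0,-0.03,0,0,0],[0,0,-0.1,0,0,0],[0,0,-0.3,0,0,0],[-0.1,0,-0.5,0,0,0],[-0.25,0,-0.65,0,0,0],[-0.25,0,-0.65,0,0,0],[-0.25,0,-0.65,0,0,0]]]' 1
python3 circ.py 26 24 200 598 -279
```

```text
clock: 24.0
eef_pos: [598.0, -279.0, 16.2]
tcp_rot: [3.142, -0.0, 3.142]
contact_force: [0.3, -0.9, 0.5]
opening: 0.675
grasp_force: 0.0
clock: 24.58
eef_pos: [651.2, -279.7, 150.7]
tcp_rot: [-3.139, 0.007, -3.141]
contact_force: [-0.5, -0.1, -0.7]
opening: 0.998
grasp_force: 0.0
[ 651.2 -279.7  150.7] [-3.1  0.  -3.1]
pred [254.6 127.5] 28.045691609414263
hough [257.  125.   28.8] [[ 595.9 -276.9   26. ]]
hough [266.  123.   28.2] [[ 594.3 -269.3   26. ]]
hough [274.  125.   26.7] [[ 595.9 -262.4   26. ]]
mask [227, 97, 57, 58, 2551] [255.2, 125.7] [[ 596.5 -278.5   26. ]] [[ 596.4 -278.6   26. ]]
```

```bash

python3 -m inch '[[[0.2,0,-0.1,0,0,0],[0.4,0,-0.2,0,0,0],[0.6,0.05,-0.2,0,0,0],[0.8,0.15,-0.2,0,0,0],[0.91,0.33,-0.2,0,0,0],[0.91,0.33,-0.2,0,0,0]]]'
python3 -m inch '[[[0,0.2,0,0,0,0],[0,0.4,0,0,0,0],[0,0.6,0,0,0,0],[0,0.8,0,0,0,0],[0,1,0,0,0,0],[0,1,0,0,0,0],[0,1,0,0,0,0]]]'
python3 circ.py 28 31 140 460 -13
```

```text
clock: 25.13
eef_pos: [458.5, -208.9, 184.2]
tcp_rot: [3.137, -0.008, 3.14]
contact_force: [0.2, -0.4, -0.3]
opening: 0.999
grasp_force: 0.0
clock: 25.72
eef_pos: [464.3, -11.3, 185.2]
tcp_rot: [3.142, -0.003, -3.137]
contact_force: [-0.0, -0.5, 0.1]
opening: 1.002
grasp_force: 0.0
[464.3 -11.3 185.2] [ 3.1 -0.  -3.1]
pred [251.8 175. ] 30.745531810930174
hough [250.  173.   31.4] [[457.9 -14.8  28. ]]
hough [240.  186.   31.7] [[471.5 -25.   28. ]]
hough [266. 176.  30.] [[460.9   1.3  28. ]]
hough [235.  178.   30.8] [[463.1 -30.   28. ]]
mask [208, 126, 85, 99, 5353] [247.9, 174.2] [[459.1 -17.   28. ]] [[460.  -14.8  28. ]]
```

```bash

python3 -m inch '[[[0.027,-0.013,0.15,0,0,0],[0.027,-0.013,0.3,0,0,0],[0.027,-0.013,0.45,0,0,0],[0.027,-0.013,0.58,0,0,0],[0.027,-0.013,0.68,0,0,0],[0.027,-0.013,0.76,0,0,0],[0.027,-0.013,0.8,0,0,0],[0.027,-0.013,0.82,0,0,0]]]' 1 40
python3 -m inch '[[[0,0,0.01,0,0,0],[0,0,0.02,0,0,0],[0,0,0.025,0,0,0],[0,0,0.03,0,0,0],[0,0,0.03,0,0,0]]]'
python3 -m inch '[[[0,0,0,0,0,0],[0,0,0,0,0,0],[0,0,0,0,0,0],[0,0,0,0,0,0],[0,0,0,0,0,0]]]' -1 50
python3 -m inch '[[[0,0,-0.01,0,0,0],[0,0,-0.03,0,0,0],[0,0,-0.06,0,0,0],[0,0,-0.1,0,0,0],[0,0,-0.1,0,0,0]]]'
```

```text
clock: 26.43
eef_pos: [459.3, -16.8, 20.9]
tcp_rot: [-3.142, -0.003, 3.14]
contact_force: [-0.3, -0.1, -0.3]
opening: 1.004
grasp_force: 0.0
clock: 26.85
eef_pos: [461.0, -15.6, 16.7]
tcp_rot: [-3.142, 0.001, -3.141]
contact_force: [0.4, 0.2, 0.3]
opening: 0.999
grasp_force: 0.0
clock: 27.27
eef_pos: [460.9, -15.6, 17.1]
tcp_rot: [-3.142, 0.001, -3.141]
contact_force: [-2.3, -0.2, 13.8]
opening: 0.694
grasp_force: 50.5
clock: 27.68
eef_pos: [461.5, -15.6, 37.7]
tcp_rot: [-3.142, 0.002, -3.142]
contact_force: [0.5, -0.6, -0.8]
opening: 0.692
grasp_force: 53.9
```

```bash

python3 -m inch '[[[0,0.01,-0.1,0,0,0],[0,0.05,-0.25,0,0,0],[0,0.15,-0.4,0,0,0],[0,0.3,-0.52,0,0,0],[0,0.45,-0.56,0,0,0],[0,0.6,-0.56,0,0,0],[0,0.75,-0.56,0,0,0],[0,0.85,-0.56,0,0,0]]]'
python3 -m inch '[[[0,0.1,0,0,0,0],[-0.05,0.25,0,0,0,0],[-0.15,0.4,0,0,0,0],[-0.3,0.52,0,0,0,0],[-0.45,0.62,0,0,0,0],[-0.6,0.69,0,0,0,0],[-0.75,0.7,0,0,0,0],[-0.85,0.7,0,0,0,0]]]'
python3 -m inch '[[[-0.1,0,0,0,0,0],[-0.15,0,0,0,0,0],[-0.15,0,0,0,0,0],[-0.15,0,0,0,0,0]]]'
python3 blk.py 598 295
```

```text
clock: 28.35
eef_pos: [460.7, 156.7, 149.0]
tcp_rot: [3.141, 0.001, -3.141]
contact_force: [0.5, -1.4, -1.5]
opening: 0.696
grasp_force: 54.5
clock: 29.02
eef_pos: [632.9, 295.7, 148.2]
tcp_rot: [3.141, 0.001, -3.14]
contact_force: [-0.9, 0.1, -1.7]
opening: 0.696
grasp_force: 54.5
clock: 29.35
eef_pos: [660.0, 294.1, 147.8]
tcp_rot: [-3.141, -0.001, 3.141]
contact_force: [-0.7, -0.2, -1.0]
opening: 0.697
grasp_force: 54.5
[660.  294.1 147.8] [-3.1 -0.   3.1]
pred [254.4 117.4]
[200, 54, 118, 122, 5368] [598.3 296.3  14. ] 92.74390902767766 92.00577153172306
```

```bash

python3 -m inch '[[[0.06,0,0,0,0,0],[0.14,0.011,0.06,0,0,0],[0.22,0.011,0.16,0,0,0],[0.28,0.011,0.28,0,0,0],[0.3,0.011,0.4,0,0,0],[0.3,0.011,0.5,0,0,0],[0.3,0.011,0.56,0,0,0],[0.3,0.011,0.59,0,0,0]]]'
python3 -m inch '[[[0,0,0.02,0,0,0],[0,0,0.035,0,0,0],[0,0,0.045,0,0,0],[0,0,0.055,0,0,0],[0,0,0.055,0,0,0],[0,0,0.055,0,0,0]]]'
```

```text
clock: 30.07
eef_pos: [598.8, 296.2, 28.9]
tcp_rot: [-3.14, -0.002, -3.141]
contact_force: [-0.0, 0.2, -1.0]
opening: 0.692
grasp_force: 54.5
clock: 30.57
eef_pos: [600.9, 296.6, 19.7]
tcp_rot: [3.141, 0.001, 3.142]
contact_force: [0.5, -0.1, 0.0]
opening: 0.691
grasp_force: 54.5
```

```bash

python3 -m inch '[[[0.004,0,0.008,0,0,0],[0.004,0,0.016,0,0,0],[0.004,0,0.016,0,0,0]]]'
python3 -m inch '[[[0,0,0.003,0,0,0],[0,0,0.006,0,0,0],[0,0,0.006,0,0,0]]]'
```

```text
clock: 30.82
eef_pos: [599.6, 296.5, 15.9]
tcp_rot: [-3.141, -0.0, -3.142]
contact_force: [-0.2, 0.2, -1.6]
opening: 0.692
grasp_force: 54.5
clock: 31.07
eef_pos: [599.8, 296.6, 15.4]
tcp_rot: [-3.142, -0.0, -3.142]
contact_force: [-1.6, -1.4, 3.9]
opening: 0.694
grasp_force: 55.1
```

```bash

python3 -m inch '[[[0,0,0,0,0,0],[0,0,0,0,0,0],[0,0,0,0,0,0],[0,0,0,0,0,0]]]' 1
python3 -m inch '[[[0,0,-0.03,0,0,0],[0,0,-0.1,0,0,0],[0,0,-0.3,0,0,0],[-0.1,0,-0.5,0,0,0],[-0.3,0,-0.7,0,0,0],[-0.3,0,-0.75,0,0,0],[-0.3,0,-0.75,0,0,0],[-0.3,0,-0.75,0,0,0]]]' 1
python3 circ.py 26 31 120 598 296
python3 - <<'E'
from h import *
np.set_printoptions(suppress=True,precision=1)
A,Ca,_=snap("scene","fin_scene");B,Cb,_=snap("side","fin_side")
# red handle in side view, and press die / watch still in place
hsv=cv2.cvtColor(B[:,:,::-1].copy(),cv2.COLOR_BGR2HSV);red=cv2.inRange(hsv,(0,150,80),(6,255,255))|cv2.inRange(hsv,(174,150,80),(180,255,255))
print("grip pred px at 0.95 (lo,hi):",proj(Cb,[(564+36*.813,-15,107+36*.582),(564+112*.813,-15,107+112*.582)]))
print([b for b in blobs(red,15)])
for nm,X in(("press",(419,319,28)),("watch",(434,-284,26)),("support",(597,-279,26)),("riser",(598,296,26))):
    p=proj(Ca,[X])[0];x,y=p.round().astype(int);print(nm,p,A[y,x])
    m=np.zeros(A.shape[:2],bool);m[y-14:y+15,x-14:x+15]=A[y-14:y+15,x-14:x+15].min(2)>150
    print([(c,plane(Ca,[c],X[2])) for st,c in blobs(m,15)])
E
```

```text
clock: 31.4
eef_pos: [599.9, 296.6, 14.9]
tcp_rot: [3.142, 0.0, 3.142]
contact_force: [-0.2, -0.3, 0.3]
opening: 1.003
grasp_force: 0.0
clock: 32.07
eef_pos: [661.3, 296.8, 167.9]
tcp_rot: [3.14, 0.004, 3.141]
contact_force: [-0.6, -0.1, -1.0]
opening: 1.002
grasp_force: 0.0
[661.3 296.8 167.9] [3.1 0.  3.1]
pred [252.1 114.5] 34.449726443046984
hough [253.  117.   34.3] [[600.2 296.8  26. ]]
hough [239.  113.   34.1] [[596.7 284.2  26. ]]
hough [242.  104.   34.2] [[588.9 287.   26. ]]
hough [272.  116.   33.2] [[599.3 313.9  26. ]]
mask [202, 60, 103, 106, 7242] [249.6, 114.0] [[597.6 293.7  26. ]] [[596.3 296.8  26. ]]
grip pred px at 0.95 (lo,hi): [[273.8 181.8]
 [288.4 158.8]]
[([274, 153, 93, 38, 1704], [319.8, 171.5]), ([304, 180, 14, 6, 38], [309.9, 182.9]), ([320, 186, 21, 12, 67], [331.3, 192.3]), ([166, 220, 18, 16, 166], [174.2, 227.5]), ([179, 245, 25, 19, 383], [191.0, 254.1])]
press [365.8 209.5] [229 220 192]
[([365.5, 209.6], array([[419.5, 318.1,  28. ]]))]
watch [159.  193.3] [226 218 213]
[([158.8, 193.0], array([[ 433. , -284.9,   26. ]]))]
support [145.5 244.2] [228 220 198]
[([145.9, 244.2], array([[ 596.9, -277.9,   26. ]]))]
riser [360.1 267.9] [86 85 84]
[([360.8, 271.6], array([[608.1, 297.4,  26. ]]))]
```

```bash
python3 -c "
from rig import r
print(r.sign_off())"
```

```text
the job is handed in; nothing more can be done
None
```

I handed the job in at about 32 s: the clamp is thrown fully back and left open, the three discs are flat in their own recesses, and the watch is face up within about 2 mm of the cushion's middle. The last two placements (support die and riser disc) were checked by measurement only, because my picture views had run out.

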